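# Slide the last corner spacer home in a fruit-drying tray

### The job

Three corners of the drying tray already hold their L-shaped spacer; the fourth spacer lies loose on the mesh. With the closed fingertips, first gently push the loose spacer flush against the tray's far rim, then, keeping it against that rim, drag it along to the left into the empty far-left corner pocket until it is fully home against both rims, and move clear. Do not lift or tip it, nor squeeze or press it hard (stay under 40 N), and leave the apple slices, the apple and the tub alone.

Things in the scene. Friction and masses are not known exactly. Their poses are not given: they have to be found in the camera images.
- tray: Cream mesh tray, fixed, 260 x 360 x 30 mm, turned up to 0.2 rad. Origin: centre of underside; x to the far rim, y to the left end, z up. Floor top 8 mm up; rims 6 mm thick, 22 mm above the floor, inside faces at x = +-124, y = +-174 mm. Fixed spacers like the loose one fill the other three corners. A 44 mm square air tube, 30 mm high above the floor, stands at x = -55 mm, y = 0.
- corner (a point): Empty far-left inside corner of the tray, at floor height, where the inside faces of far rim and left end rim meet. Axes as the tray's. Its pocket is closed by a low fence (4 mm thick, 10 mm high above the floor) parallel to the far rim: its rim-facing side is 68 mm from that rim; it runs 34 mm in from the left end rim, then flares away over 14 mm. All four corners have such a fence.
- spacer: Loose grey L-shaped spacer, about 50 g, smooth (friction about 0.35). Two upright legs at a right angle, each 64 mm long outside, 12 mm thick, 32 mm high; inside the L a 52 mm square space is open from above. Origin: outer corner (heel) of the L, at the underside; one leg runs along its -x, one along its -y. Starts within 0.35 rad of the tray's yaw. Home: origin at corner, same axes.
- slice1: Loose apple slice, a crescent about 53 x 20 x 12 mm, on the tray floor in the near left half; leave it. Origin: centre of its underside.
- slice2: Loose apple slice like the other, in the near right half of the tray; leave it. Origin: centre of its underside.
- tub: Round yellow and white plastic tub with lid, 90 mm across, 100 mm high, on the table to the right of the tray; leave it. Origin: centre of its underside.
- apple: Whole red apple, 72 mm across, 64 mm high, on a 14 mm thick chopping board (220 x 160 mm) to the left of the tray; leave it. Origin: centre of its underside.

How it is judged:
On the way, in this order (a step that is already met when the one before it is completed fails the run):
1. the spacer stands flush against the far rim, still more than 50 mm short of the left end rim (x of spacer in the frame of corner above -0.004 m and angle between the x axis of spacer and the x axis of corner, either way round below 0.06 rad and y of spacer in the frame of corner below -0.05 m), for 0.1 s.
2. the spacer is home in the corner pocket (x of spacer in the frame of corner above -0.004 m and angle between the x axis of spacer and the x axis of corner, either way round below 0.06 rad and y of spacer in the frame of corner above -0.004 m and z of spacer in the frame of corner below 0.004 m and angle between spacer's own z axis and vertical below 0.05 rad), for 0.2 s.
At the end, for the whole second after the job is handed in: The spacer stands on the tray floor in the far-left pocket, its heel within 4 mm of both the far rim and the left end rim, squared to the tray within 0.06 rad, upright and at rest; slices, apple and tub are within 15 mm of where they started (all of step 2 and linear speed of spacer below 0.01 m/s and distance of each of slice1, slice2, tub, apple from where it was at the start of the episode below 0.015 m); the robot touches nothing.
It fails at once if the spacer is lifted more than 6 mm off the tray floor or tipped more than 0.2 rad (z of spacer in the frame of corner above 0.006 m or angle between spacer's own z axis and vertical above 0.2 rad).
It fails at once if the spacer comes within 45 mm of the left end rim while more than 10 mm away from the far rim (y of spacer in the frame of corner above -0.045 m and x of spacer in the frame of corner below -0.01 m).
It fails at once if the fingers press or squeeze the spacer with more than 40 N (contact force between the fingers and spacer above 40 N).
It fails at once if an apple slice, the apple or the tub is moved more than 15 mm (distance of any of slice1, slice2, tub, apple from where it was at the start of the episode above 0.015 m).
It also fails if it takes over 40 s, if anything falls off the work surface, if the arm or the gripper's body presses on something with over 40 N, if the wrist force passes 120 N, or if a joint passes its speed limit or range.

### The arm

A 6-joint arm with a two-finger parallel gripper is mounted at the origin on the work surface. World frame = base frame: x ahead of the robot, y to its left, z up, the work surface at z = 0. Lengths are in m, angles in rad, forces in N, time in s.
With the tool pointing down it reaches from about 0.35 to 0.975 m from the base axis. Payload 4.9 kg.
Tool frame: the origin (TCP) lies between the finger pads; the fingertips stand 22 mm ahead of it and the grasp point (between the pads) lies 3 mm ahead of it; z points along the fingers, y is the line along which they close (so a half turn about z gives the same grasp; the last joint's range is limited). The gripper opens to 85 mm and grips with 20 to 120 N. Pads are 22 mm wide; open, the fingers measure 114 mm over their backs; the gripper's body (76 mm by 85 mm) begins 54 mm behind the grasp point. The pads swing forward as they close: fully open they stand 13 mm farther back than shut.
Start: joints at [1.02, 0.053, 1.613, -0, 1.476, -0.119], TCP at [0.262, 0.568, 0.253] pointing down, gripper open.
Joint ranges: [-3.01, 3.01], [-1.01, 2.22], [0.06, 2.58], [-1.02, 4.17], [0.09, 2.62], [-3.14, 3.14]. Speed limits (rad/s): [2.57, 2.57, 3.14, 3.14, 3.14, 3.14].

### API

Orientations are given as a unit quaternion [w, x, y, z].
In Python, from plant import state, grab_frame, get_calibration, job_done, recognise, regions_of gives the robot as it stands.
- The arm moves only by the tool apply_moves, never from a script. Its argument "targets" is a list of rows, each an object with "translation": the shift along the tool's x, y, z normalised to -1 to 1, where 1 is 100 mm, a list of three; "twist": the turn about the tool's z normalised to -1 to 1, where 1 is 0.1 rad; "hand": the opening, from 0 (shut) to 1 (fully open). A call has 1 to 8 rows; each row shifts and turns the commanded pose from where the row before left it, along the tool's axes as they then stand; what a row does not reach is not made up. A row lasts 1/10 s, in which the tool goes at most 50 mm and 8.59 degrees, less where a joint would pass 70% of its speed; a pose out of reach is approached as far as the arm can. A call with a number of a shift or a turn outside -1 to 1 is refused whole. A call with a gripper value outside its range is refused whole. The fingers move at their own pace and stop on an object; the grip force is fixed at half the most. Time passes only in rows, so rows that do not move let the fingers close. It gives the time, the measured TCP pose, the force, the opening and the grip force at its end, in the units of the state.
- state(): the state, without advancing time (a new reading comes with each control period).
- grab_frame(name): name is "side" or "top"; returns the picture (400x640x3 uint8, red, green, blue); there is no depth.
- get_calibration(name): a dict with "camera_matrix" (3x3 intrinsics, pixels), "D" ([k1, k2, p1, p2, k3] as OpenCV has them; the pictures are not rectified), "pose" (4x4, takes a point from camera to world coordinates). Camera axes: x right, y up, looking along -z (the intrinsics and any distortion apply to the point x, -y, -z); pixel columns grow to the right and rows downward; lengths in m; the calibration is good to about 2 mm. A picture is of the moment at which its call begins. get_calibration takes no time and is no camera call.
- job_done(): hands the job in; it is judged then, once.
Trained networks look in the newest picture that a camera, given by its name, has taken for a name from the list of things; names that differ only in an ending like _2 or _b are one class to them, and where a whole thing is asked for, a point or a joint stands for the part that bears it (a point fixed in the world has none). Each returns a list of dicts, best first, with "score" (0 to 1); they miss things now and then, are a little off and sometimes report something else, mostly with a low value. They report only what shows in the picture. A call takes as long as a camera call.
- recognise(camera, query): "point" ([x, y, z] in m, in world coordinates, good to about 4 mm: the middle of the surface that is visible of it).
- regions_of(camera, query): "pixels" (400x640 bool, what is visible of it).
The state is a dict: "time": time; "joint_pos": joint angles; "joint_vel": joint speeds; "joint_efforts": joint torques, N m; "tool_pos": TCP position; "tool_rot": TCP orientation; "contact_force": force on the tool from outside, world axes, zero at the start; "ft_torque": the same for the moment, N m; "gripper_width": opening from 0.0 (shut) to 1.0 (fully open); "grasp_force": force on a finger pad.
Only numpy, scipy, OpenCV 4.12 (cv2) and the standard library are available. Lean on these libraries where they do the work, as an engineer would, in place of code of your own. Each camera call takes 0.05 s, during which the arm holds its last target. There are 200 camera calls.

## Working session

There is one attempt and no reset: what is moved stays moved. The work goes in short steps, Python scripts to look and compute and a tool call to move; the robot and the scene stay as the last step left them, time stands still between calls to the robot, and variables do not carry over. Pictures are saved under pics/ and viewed, at most 10 in all, crops included, and the job is handed in when it is done.

Besides the shell and the picture viewer there is one more tool, called as name(argument=value, ...), one argument or row to a line, values as JSON. apply_moves: Moves the arm, as the interface text tells. Its arguments: {"type":"object","properties":{"targets":{"type":"array"}},"required":["targets"]}

```bash
mkdir -p pics; python3 - <<'E'
from plant import *
import cv2,numpy as np
s=state();print(s['time'],s['tool_pos'],s['tool_rot'],s['gripper_width'])
for c in('top','side'):
    f=grab_frame(c);cv2.imwrite(f'pics/{c}0.png',f[:,:,::-1])
    k=get_calibration(c);print(c,np.round(k['camera_matrix'],1).tolist(),k['D'],np.round(k['pose'],3).tolist())
    for q in('tray','spacer','slice1','tub','apple'):
        print(q,[(np.round(r['point'],3).tolist(),round(r['score'],2)) for r in recognise(c,q)])
E
```

```text
0.0 [0.26125326 0.5671368  0.25203605] [-3.41998416e-04  2.14224259e-01  9.76783937e-01 -9.95414397e-04] 0.9982606980085139
top [[414.3, 0.0, 320.3], [0.0, 414.3, 199.0], [0.0, 0.0, 1.0]] [-0.07282317  0.          0.          0.          0.        ] [[0.008, 0.993, -0.116, 0.372], [-1.0, 0.008, 0.0, 0.04], [0.001, 0.116, 0.993, 1.301], [0.0, 0.0, 0.0, 1.0]]
tray [([0.517, -0.018, 0.008], 0.72)]
spacer [([0.586, 0.026, 0.044], 0.72), ([0.532, 0.416, 0.07], 0.32)]
slice1 [([0.446, 0.05, 0.017], 0.47)]
tub [([0.432, -0.357, 0.102], 0.71)]
apple [([0.532, 0.416, 0.068], 0.58), ([0.43, -0.354, 0.103], 0.3)]
side [[404.7, 0.0, 324.5], [0.0, 404.7, 200.2], [0.0, 0.0, 1.0]] [-0.09643996  0.          0.          0.          0.        ] [[0.694, 0.508, -0.51, -0.008], [-0.72, 0.487, -0.494, -0.514], [-0.003, 0.71, 0.704, 0.796], [0.0, 0.0, 0.0, 1.0]]
tray [([0.506, -0.035, 0.01], 0.57)]
spacer [([0.584, 0.02, 0.031], 0.74)]
slice1 [([0.442, -0.091, 0.016], 0.51), ([0.441, 0.042, 0.021], 0.47)]
tub [([0.413, -0.38, 0.09], 0.88)]
apple [([0.524, 0.405, 0.065], 0.73)]
```

```bash
python3 - <<'E'
import cv2
f=cv2.imread('pics/top0.png')[100:300,200:440];cv2.imwrite('pics/topc.png',cv2.resize(f,None,fx=3,fy=3,interpolation=2)[:600,:720])
E
```

```text
(no output)
```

View pics/topc.png

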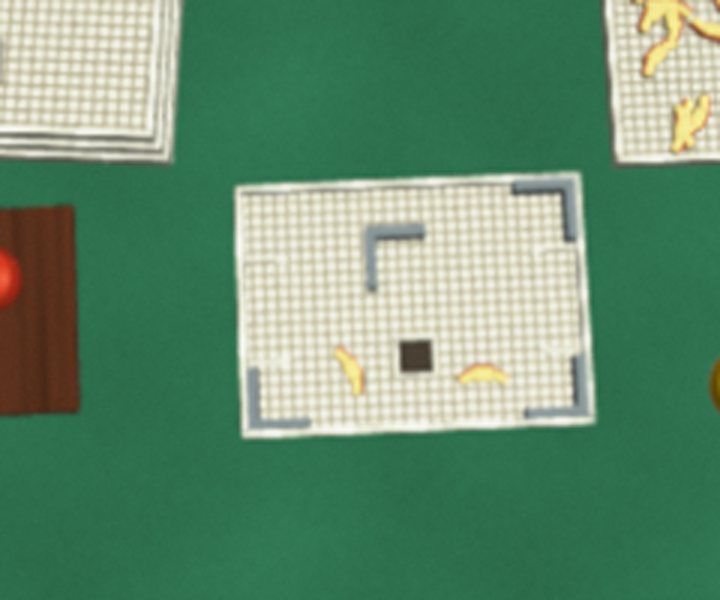

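View pics/side0.png

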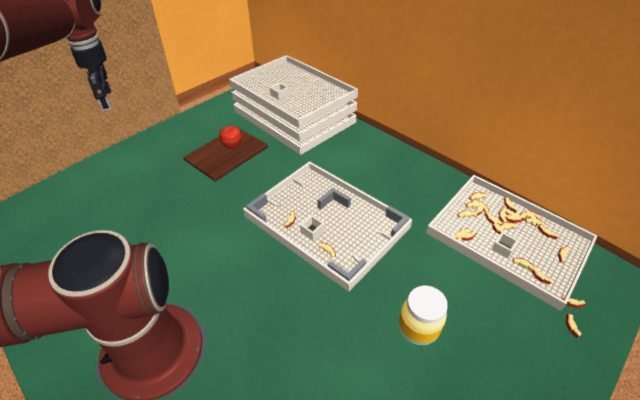

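The top crop shows the tray's outer corners at about (237,187), (580,174), (594,422) and (244,437). The spacer's heel is at (368,228), with its legs running right and towards the near side. Next I fit the poses to the network masks.

```bash
cat >h.py <<'E'
from plant import *
import cv2,numpy as np
from scipy.optimize import minimize
def proj(P,k):
    T=np.linalg.inv(k['pose']);C=P@T[:3,:3].T+T[:3,3];C=C*[1,-1,-1]
    return cv2.projectPoints(C.reshape(-1,1,3),np.zeros(3),np.zeros(3),np.array(k['camera_matrix']),np.array(k['D']))[0][:,0]
def prism(poly,h,p,z0,k,S=4):
    c,s=np.cos(p[2]),np.sin(p[2]);q=poly@np.array([[c,s],[-s,c]])+p[:2]
    n=len(q);P=np.r_[np.c_[q,np.full(n,z0)],np.c_[q,np.full(n,z0+h)]]
    u=((proj(P,k)+.5)*S*16).astype(np.int32);m=np.zeros((400*S,640*S),np.uint8)
    for f in [list(range(n)),list(range(n,2*n))]+[[i,(i+1)%n,n+(i+1)%n,n+i] for i in range(n)]:
        cv2.fillPoly(m,[u[f]],1,shift=4)
    return m
TR=np.array([[.13,.18],[-.13,.18],[-.13,-.18],[.13,-.18]])
SP=np.array([[0,0],[-.064,0],[-.064,-.012],[-.012,-.012],[-.012,-.064],[0,-.064]])
def fit(poly,h,z0,cams,p0,step):
    # cams: list of (mask,calib)
    M=[(cv2.resize(m.astype(np.uint8),None,fx=4,fy=4,interpolation=0),k) for m,k in cams]
    def cost(p):
        t=0
        for m,k in M:
            r=prism(poly,h,p,z0,k);t-=(r&m).sum()/(r|m).sum()
        return t/len(M)
    sim=np.array([p0]+[np.add(p0,np.eye(3)[i]*step[i]) for i in range(3)])
    r=minimize(cost,p0,method='Nelder-Mead',options=dict(initial_simplex=sim,xatol=2e-4,fatol=1e-4,maxiter=120))
    return r.x,r.fun
def mask(c,q):return regions_of(c,q)[0]['pixels']
def rel(tray,sp):
    c,s=np.cos(tray[2]),np.sin(tray[2]);R=np.array([[c,-s],[s,c]])
    return np.r_[R.T@(sp[:2]-tray[:2])-[.124,.174],sp[2]-tray[2]]
def tw(tray,xy):
    c,s=np.cos(tray[2]),np.sin(tray[2]);return np.array([[c,-s],[s,c]])@(np.add(xy,[.124,.174]))+tray[:2]
def look(c,tray,p0,z0=.008):
    grab_frame(c);m=mask(c,'spacer');p,f=fit(SP,.032,z0,[(m,get_calibration(c))],p0,[.01,.01,.08])
    print(c,np.round(p,4),'iou',round(f,3),'rel corner',np.round(rel(tray,p),4));return p
E
python3 - <<'E'
from h import *
res=[]
for c in('top','side'):
    k=get_calibration(c);grab_frame(c);m=mask(c,'tray');s=mask(c,'spacer')
    m2=cv2.morphologyEx((m|s).astype(np.uint8),cv2.MORPH_CLOSE,np.ones((13,13)))
    for q in('slice1',):
        pass
    cnt=max(cv2.findContours(m2,0,2)[0],key=cv2.contourArea);mm=np.zeros((400,640),np.uint8);cv2.fillPoly(mm,[cv2.convexHull(cnt)],1)
    t,f=fit(TR,.03,0,[(mm,k)],[.51,-.02,.03],[.02,.02,.08])
    p,g=fit(SP,.032,.008,[(s,k)],[.62,.05,.03],[.02,.02,.1])
    print(c,np.round(t,4),f,'| sp',np.round(p,4),g,rel(t,p))
    print([(np.round(r['point'],3).tolist()) for r in recognise(c,'slice1')])
    im=cv2.imread(f'pics/{c}0.png');big=cv2.resize(im,None,fx=4,fy=4)
    for pl,h,q,z in((TR,.03,t,0),(SP,.032,p,.008)):
        cv2.drawContours(big,cv2.findContours(prism(pl,h,q,z,k),0,2)[0],-1,(0,0,255),2)
    res.append(cv2.resize(big[600:1240,900:1660] if c=='top' else big[600:1180,940:1700],(400,330)))
cv2.imwrite('pics/fit0.png',np.hstack(res))
E
```

```text
top [ 0.516  -0.0138  0.0457] -0.984376780401342 | sp [ 0.6393  0.1352 -0.4232] -0.02323330761630189 [ 0.00592658 -0.03075109 -0.46891038]
[[0.432, -0.353, 0.101]]
side [ 0.5136 -0.0122  0.0531] -0.9765363608534772 | sp [0.5897 0.0401 0.1259] -0.9030837004405287 [-0.04522618 -0.12581435  0.07277844]
[[0.442, -0.091, 0.02], [0.445, 0.046, 0.021]]
```

View pics/fit0.png

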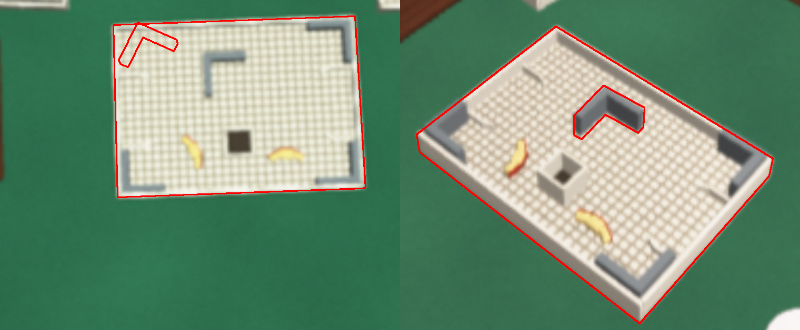

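```bash
cat >>h.py <<'E'
TRAY=np.array([.515,-.013,.049])
from scipy.spatial.transform import Rotation as Ro
def go(xyz,yaw=TRAY[2]):
    s=state();w,x,y,z=s['tool_rot'];R=Ro.from_quat([x,y,z,w]).as_matrix()
    b=np.arctan2(-R[0,1],R[1,1]);d=np.array(xyz)-s['tool_pos']
    print('t',round(s['time'],2),'tcp',np.round(s['tool_pos'],4),'yaw',round(b,4),'twist units',round((b-yaw)/.1,2),'F',np.round(s['contact_force'],1))
    D=Ro.from_euler('z',yaw).as_matrix()@np.diag([-1,1,-1])
    print('  shift now-tool',np.round(R.T@d/.1,3),' if aligned',np.round(D.T@d/.1,3),'tilt',np.round(R[:,2],3))
E
python3 - <<'E'
from h import *
a=look('top',TRAY,[.59,.04,.05]);b=look('side',TRAY,[.59,.04,.1])
p=(a+b)/2;r=Ro.from_euler('z',p[2]).as_matrix()[:2,:2]
q=p[:2]+r@[-.038,-.038];print(p,q);go([*q,.10])
E
```

```text
top [0.5965 0.0378 0.0437] iou -0.775 rel corner [-0.0401 -0.1272 -0.0053]
side [0.5921 0.0398 0.066 ] iou -0.924 rel corner [-0.0444 -0.125   0.017 ]
[0.59433249 0.03883158 0.0548613 ] [ 0.55847335 -0.00119493]
t 1.2 tcp [0.2616 0.5676 0.2533] yaw -0.4318 twist units -4.81 F [-0.4  0.   0.4]
  shift now-tool [-5.077 -3.923  1.533]  if aligned [-2.687 -5.827  1.533] tilt [-0. -0. -1.]
```

apply_moves(
  targets=[
    {"translation":[0,0,0],"twist":-0.8,"hand":0},
    {"translation":[0,0,0],"twist":-0.8,"hand":0},
    {"translation":[0,0,0],"twist":-0.8,"hand":0},
    {"translation":[0,0,0],"twist":-0.8,"hand":0},
    {"translation":[0,0,0],"twist":-0.8,"hand":0},
    {"translation":[0,0,0],"twist":-0.8,"hand":0},
  ],
)

```text
time: 1.8
tool_pos: [0.2615, 0.5676, 0.2533]
tool_rot: [-0.0, -0.026, 1.0, -0.0]
contact_force: [-0.3, -0.1, -0.0]
gripper_width: 0.001
grasp_force: 0.0
```

apply_moves(
  targets=[
    {"translation":[-0.19,-0.4,0],"twist":0,"hand":0},
    {"translation":[-0.19,-0.4,0],"twist":0,"hand":0},
    {"translation":[-0.19,-0.4,0],"twist":0,"hand":0},
    {"translation":[-0.19,-0.4,0],"twist":0,"hand":0},
    {"translation":[-0.19,-0.4,0],"twist":0,"hand":0},
    {"translation":[-0.19,-0.4,0],"twist":0,"hand":0},
    {"translation":[-0.19,-0.4,0],"twist":0,"hand":0},
  ],
)

```text
time: 2.5
tool_pos: [0.4084, 0.2928, 0.2536]
tool_rot: [0.0, -0.024, 1.0, 0.0]
contact_force: [0.7, 0.7, -0.8]
gripper_width: -0.001
grasp_force: 0.0
```

apply_moves(
  targets=[
    {"translation":[-0.19,-0.4,0.15],"twist":0,"hand":0},
    {"translation":[-0.19,-0.4,0.15],"twist":0,"hand":0},
    {"translation":[-0.19,-0.4,0.15],"twist":0,"hand":0},
    {"translation":[-0.19,-0.4,0.2],"twist":0,"hand":0},
    {"translation":[-0.19,-0.4,0.2],"twist":0,"hand":0},
    {"translation":[-0.19,-0.4,0.2],"twist":0,"hand":0},
    {"translation":[0,0,0],"twist":0,"hand":0},
  ],
)

```text
time: 3.2
tool_pos: [0.5332, 0.0561, 0.1452]
tool_rot: [-0.002, -0.021, 1.0, -0.001]
contact_force: [-0.0, 0.9, 0.1]
gripper_width: 0.002
grasp_force: 0.0
```

```bash
python3 - <<'E'
from h import *
go([.5585,-.0012,.10])
E
```

```text
t 3.2 tcp [0.5332 0.0561 0.1452] yaw 0.0426 twist units -0.06 F [-0.   0.9  0.1]
  shift now-tool [-0.23  -0.582  0.452]  if aligned [-0.224 -0.584  0.452] tilt [-0.005 -0.001 -1.   ]
```

apply_moves(
  targets=[
    {"translation":[-0.11,-0.29,0.1],"twist":-0.06,"hand":0},
    {"translation":[-0.11,-0.29,0.1],"twist":0,"hand":0},
    {"translation":[0,0,0.25],"twist":0,"hand":0},
    {"translation":[0,0,0],"twist":0,"hand":0},
    {"translation":[0,0,0],"twist":0,"hand":0},
  ],
)

```text
time: 3.7
tool_pos: [0.5578, 0.004, 0.1033]
tool_rot: [-0.001, -0.027, 1.0, 0.0]
contact_force: [0.3, 0.0, -0.1]
gripper_width: 0.002
grasp_force: 0.0
```

```bash
python3 - <<'E'
from h import *
go([.5585,-.0012,.035])
c='side';f=grab_frame(c)[:,:,::-1];k=get_calibration(c);t=state()['tool_pos']
u=proj(np.array([t-[0,0,.022],[t[0],t[1],.008]]),k);print(u)
cv2.imwrite('pics/a1.png',cv2.resize(f[120:300,220:440],None,fx=3,fy=3,interpolation=2))
E
```

```text
t 3.7 tcp [0.5578 0.004  0.1033] yaw 0.0548 twist units 0.06 F [ 0.3  0.  -0.1]
  shift now-tool [-0.005 -0.053  0.683]  if aligned [-0.005 -0.052  0.683] tilt [-0.001  0.    -1.   ]
[[333.10496019 187.61679058]
 [332.78003362 207.61678764]]
```

View pics/a1.png

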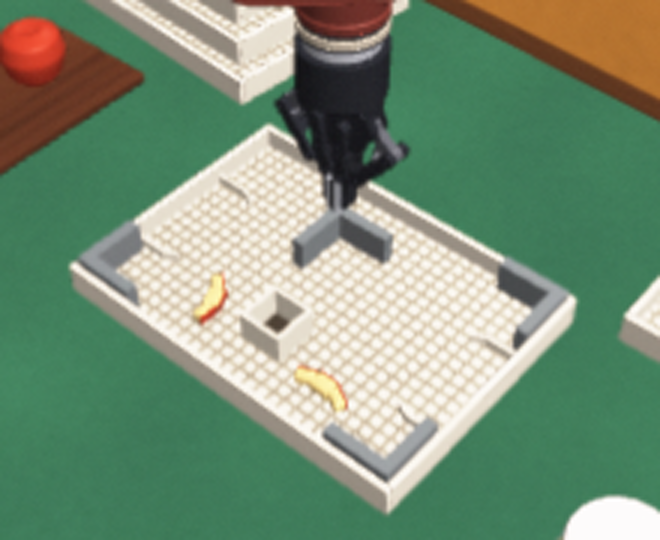

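The fingertips are at crop (340,208), and the floor point under them, (339,263), lies in the open space of the L. I'm lowering now.

apply_moves(
  targets=[
    {"translation":[0,-0.05,0.2],"twist":0,"hand":0},
    {"translation":[0,0,0.2],"twist":0,"hand":0},
    {"translation":[0,0,0.18],"twist":0,"hand":0},
    {"translation":[0,0,0.09],"twist":0,"hand":0},
    {"translation":[0,0,0],"twist":0,"hand":0},
  ],
)

```text
time: 4.25
tool_pos: [0.5581, -0.001, 0.036]
tool_rot: [-0.001, -0.028, 1.0, 0.0]
contact_force: [-0.9, -0.2, 0.6]
gripper_width: 0.002
grasp_force: 0.0
```

```bash
python3 - <<'E'
from h import *
p=[.5943,.0388,.055]
go([.5585,-.0012,.035])
look('side',TRAY,p)
t=state()['tool_pos'];print('tcp rel',rel(TRAY,np.r_[t[:2],0]))
E
```

```text
t 4.25 tcp [ 0.5581 -0.001   0.036 ] yaw 0.0551 twist units 0.06 F [-0.9 -0.2  0.6]
  shift now-tool [-0.004 -0.002  0.01 ]  if aligned [-0.004 -0.002  0.01 ] tilt [-0.001  0.    -1.   ]Traceback (most recent call last):
  File "<stdin>", line 4, in <module>
  File "h.py", line 34, in look
    grab_frame(c);m=mask(c,'spacer');p,f=fit(SP,.032,z0,[(m,get_calibration(c))],p0,[.01,.01,.08])
                    ~~~~^^^^^^^^^^^^
  File "h.py", line 27, in mask
    def mask(c,q):return regions_of(c,q)[0]['pixels']
                         ~~~~~~~~~~~~~~~^^^
IndexError: list index out of range
```

apply_moves(
  targets=[
    {"translation":[0,0.04,0],"twist":-0.06,"hand":0},
    {"translation":[0,0.04,0],"twist":0,"hand":0},
    {"translation":[0,0.04,0],"twist":0,"hand":0},
    {"translation":[-0.05,0,0],"twist":0,"hand":0},
    {"translation":[-0.05,0,0],"twist":0,"hand":0},
    {"translation":[-0.05,0,0],"twist":0,"hand":0},
    {"translation":[-0.03,0,0],"twist":0,"hand":0},
    {"translation":[0,0,0],"twist":0,"hand":0},
  ],
)

```text
time: 5.15
tool_pos: [0.5764, 0.0113, 0.0363]
tool_rot: [0.0, -0.03, 1.0, -0.0]
contact_force: [-0.7, -0.9, 0.2]
gripper_width: -0.0
grasp_force: 0.0
```

```bash
python3 - <<'E'
from h import *
go([.5585,-.0012,.035])
t=state()['tool_pos'];print('tcp rel',rel(TRAY,np.r_[t[:2],0]))
o=[]
for c in('top','side'):
    f=grab_frame(c)[:,:,::-1]
    o.append(cv2.resize(f[150:255,260:410] if c=='top' else f[150:255,250:400],(400,280),interpolation=2))
    for r in regions_of(c,'spacer'):print(c,r['score'],r['pixels'].sum(),np.argwhere(r['pixels']).mean(0))
cv2.imwrite('pics/b.png',np.hstack(o))
E
```

```text
t 5.15 tcp [0.5764 0.0113 0.0363] yaw 0.0601 twist units 0.11 F [-0.7 -0.9  0.2]
  shift now-tool [ 0.186 -0.114  0.013]  if aligned [ 0.185 -0.116  0.013] tilt [ 0. -0. -1.]
tcp rel [-0.06150689 -0.15273706 -0.049     ]
side 0.62 286 [200.16783217 333.73426573]
```

View pics/b.png

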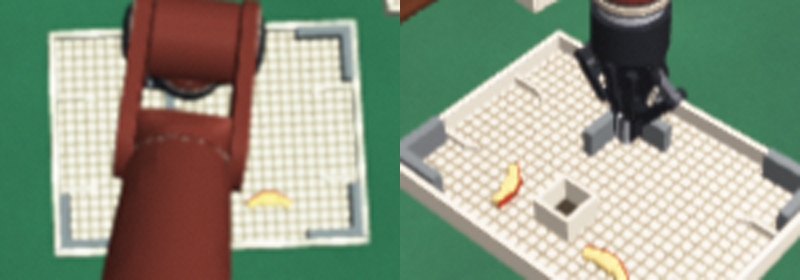

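The side view (right half) shows the fingertips at about (625,130), in the inner corner of the L. I'll push towards the far rim.

apply_moves(
  targets=[
    {"translation":[-0.04,0,0],"twist":0.11,"hand":0},
    {"translation":[-0.05,0,0],"twist":0,"hand":0},
    {"translation":[-0.05,0,0],"twist":0,"hand":0},
    {"translation":[-0.05,0,0],"twist":0,"hand":0},
    {"translation":[-0.05,0,0],"twist":0,"hand":0},
    {"translation":[-0.05,0,0],"twist":0,"hand":0},
    {"translation":[-0.02,0,0],"twist":0,"hand":0},
    {"translation":[0,0,0],"twist":0,"hand":0},
  ],
)

```text
time: 6.15
tool_pos: [0.6072, 0.013, 0.0363]
tool_rot: [0.0, -0.025, 1.0, -0.0]
contact_force: [-0.1, -0.4, 0.0]
gripper_width: -0.001
grasp_force: 0.0
```

```bash
python3 - <<'E'
from h import *
go([.5585,-.0012,.035])
t=state()['tool_pos'];print('tcp rel',rel(TRAY,np.r_[t[:2],0]))
E
```

```text
t 6.15 tcp [0.6072 0.013  0.0363] yaw 0.0493 twist units 0.0 F [-0.1 -0.4  0. ]
  shift now-tool [ 0.493 -0.118  0.013]  if aligned [ 0.493 -0.118  0.013] tilt [ 0. -0. -1.]
tcp rel [-0.03065852 -0.15257109 -0.049     ]
```

apply_moves(
  targets=[
    {"translation":[-0.02,0,0],"twist":0,"hand":0},
    {"translation":[-0.015,0,0],"twist":0,"hand":0},
    {"translation":[-0.01,0,0],"twist":0,"hand":0},
    {"translation":[0,0,0],"twist":0,"hand":0},
  ],
)

```text
time: 6.55
tool_pos: [0.6114, 0.0132, 0.0363]
tool_rot: [0.0, -0.025, 1.0, -0.0]
contact_force: [-0.3, -0.1, 0.1]
gripper_width: -0.001
grasp_force: 0.0
```

apply_moves(
  targets=[
    {"translation":[-0.01,0,0],"twist":0,"hand":0},
    {"translation":[-0.01,0,0],"twist":0,"hand":0},
    {"translation":[0,0,0],"twist":0,"hand":0},
  ],
)

```text
time: 6.85
tool_pos: [0.6134, 0.0133, 0.0363]
tool_rot: [0.0, -0.025, 1.0, -0.0]
contact_force: [0.0, -0.6, -0.8]
gripper_width: 0.004
grasp_force: 0.0
```

apply_moves(
  targets=[
    {"translation":[-0.01,0,0],"twist":0,"hand":0},
    {"translation":[-0.01,0,0],"twist":0,"hand":0},
    {"translation":[0,0,0],"twist":0,"hand":0},
  ],
)

```text
time: 7.15
tool_pos: [0.6154, 0.0134, 0.0363]
tool_rot: [0.0, -0.025, 1.0, -0.0]
contact_force: [-0.2, -0.4, 0.2]
gripper_width: 0.0
grasp_force: 0.0
```

```bash
python3 - <<'E'
from h import *
t=state()['tool_pos'];print('tcp rel',rel(TRAY,np.r_[t[:2],0]))
c='side'
f=grab_frame(c)[:,:,::-1]
cv2.imwrite('pics/c.png',cv2.resize(f[140:240,270:420],None,fx=5,fy=5,interpolation=2))
for r in regions_of(c,'spacer'):print(c,r['score'],r['pixels'].sum(),np.argwhere(r['pixels']).mean(0))
E
```

```text
tcp rel [-0.02243097 -0.15258992 -0.049     ]
side 0.53 216 [192.32407407 341.00462963]
```

View pics/c.png

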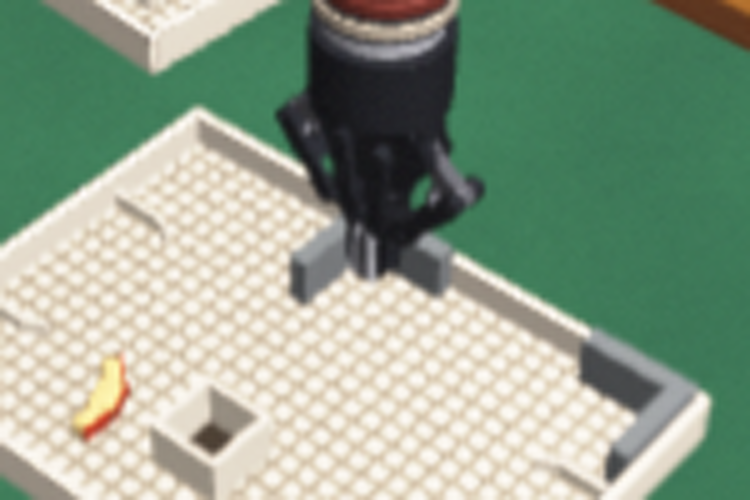

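The spacer's right leg, ending at crop (445,270), is almost against the far rim. I'll continue in 1 mm steps.

apply_moves(
  targets=[
    {"translation":[-0.01,0,0],"twist":0,"hand":0},
    {"translation":[-0.01,0,0],"twist":0,"hand":0},
    {"translation":[0,0,0],"twist":0,"hand":0},
  ],
)

```text
time: 7.55
tool_pos: [0.6155, 0.0134, 0.0358]
tool_rot: [-0.003, -0.025, 1.0, 0.0]
contact_force: [-6.9, -0.0, 4.2]
gripper_width: -0.001
grasp_force: 3.6
```

apply_moves(
  targets=[
    {"translation":[-0.01,0,0],"twist":0,"hand":0},
    {"translation":[0,0,0],"twist":0,"hand":0},
  ],
)

```text
time: 7.75
tool_pos: [0.6155, 0.0135, 0.0356]
tool_rot: [-0.004, -0.025, 1.0, 0.0]
contact_force: [-10.3, -1.1, 7.1]
gripper_width: -0.003
grasp_force: 5.2
```

apply_moves(
  targets=[
    {"translation":[-0.01,0,0],"twist":0,"hand":0},
    {"translation":[0,0,0],"twist":0,"hand":0},
  ],
)

```text
time: 7.95
tool_pos: [0.6156, 0.0135, 0.0355]
tool_rot: [-0.005, -0.025, 1.0, -0.0]
contact_force: [-14.4, -1.1, 8.9]
gripper_width: 0.004
grasp_force: 6.8
```

apply_moves(
  targets=[
    {"translation":[0.025,0,0],"twist":0,"hand":0},
    {"translation":[0,0,0],"twist":0,"hand":0},
    {"translation":[0,0.04,0],"twist":0,"hand":0},
    {"translation":[0,0.05,0],"twist":0,"hand":0},
    {"translation":[0,0.05,0],"twist":0,"hand":0},
    {"translation":[0,0.05,0],"twist":0,"hand":0},
    {"translation":[0,0.05,0],"twist":0,"hand":0},
    {"translation":[0,0,0],"twist":0,"hand":0},
  ],
)

```text
time: 8.75
tool_pos: [0.6143, 0.0372, 0.0356]
tool_rot: [-0.002, -0.025, 1.0, -0.001]
contact_force: [-6.3, -2.2, 1.6]
gripper_width: 0.003
grasp_force: 3.7
```

```bash
python3 - <<'E'
from h import *
go([.5585,-.0012,.035])
t=state()['tool_pos'];print('tcp rel',rel(TRAY,np.r_[t[:2],0]))
E
```

```text
t 8.75 tcp [0.6143 0.0372 0.0356] yaw 0.0497 twist units 0.01 F [-6.3 -2.2  1.6]
  shift now-tool [ 0.576 -0.356  0.009]  if aligned [ 0.576 -0.356  0.006] tilt [-0.004 -0.001 -1.   ]
tcp rel [-0.02238068 -0.12871424 -0.049     ]
```

apply_moves(
  targets=[
    {"translation":[0.005,0.05,0],"twist":0,"hand":0},
    {"translation":[0,0.07,0],"twist":0,"hand":0},
    {"translation":[0,0.07,0],"twist":0,"hand":0},
    {"translation":[0,0.07,0],"twist":0,"hand":0},
    {"translation":[0,0.07,0],"twist":0,"hand":0},
    {"translation":[0,0.07,0],"twist":0,"hand":0},
    {"translation":[0,0.05,0],"twist":0,"hand":0},
    {"translation":[0,0,0],"twist":0,"hand":0},
  ],
)

```text
time: 9.55
tool_pos: [0.612, 0.0832, 0.0357]
tool_rot: [-0.001, -0.025, 1.0, 0.0]
contact_force: [-4.9, 1.5, 0.4]
gripper_width: 0.001
grasp_force: 2.7
```

```bash
python3 - <<'E'
from h import *
go([.5585,-.0012,.035])
t=state()['tool_pos'];print('tcp rel',rel(TRAY,np.r_[t[:2],0]))
c='side'
f=grab_frame(c)[:,:,::-1]
cv2.imwrite('pics/d.png',cv2.resize(f[130:230,230:380],None,fx=5,fy=5,interpolation=2))
E
```

```text
t 9.55 tcp [0.612  0.0832 0.0357] yaw 0.0498 twist units 0.01 F [-4.9  1.5  0.4]
  shift now-tool [ 0.576 -0.816  0.007]  if aligned [ 0.575 -0.817  0.007] tilt [-0.002  0.001 -1.   ]
tcp rel [-0.02242574 -0.08267854 -0.049     ]
```

View pics/d.png

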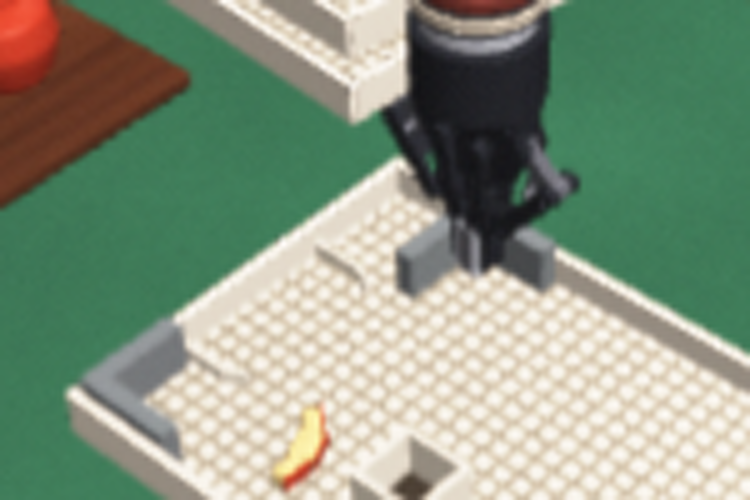

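The spacer sits flush on the far rim. Its left leg, at crop (400,290), is nearing the fence at (340,265).

apply_moves(
  targets=[
    {"translation":[0,0.07,0],"twist":0,"hand":0},
    {"translation":[0,0.07,0],"twist":0,"hand":0},
    {"translation":[0,0.07,0],"twist":0,"hand":0},
    {"translation":[0,0.07,0],"twist":0,"hand":0},
    {"translation":[0,0.07,0],"twist":0,"hand":0},
    {"translation":[0,0.07,0],"twist":0,"hand":0},
    {"translation":[0,0.04,0],"twist":0,"hand":0},
    {"translation":[0,0,0],"twist":0,"hand":0},
  ],
)

```text
time: 10.4
tool_pos: [0.6097, 0.1285, 0.0357]
tool_rot: [-0.001, -0.025, 1.0, 0.0]
contact_force: [-6.3, -0.8, -0.9]
gripper_width: 0.003
grasp_force: 2.7
```

```bash
python3 - <<'E'
from h import *
go([.5585,-.0012,.035])
t=state()['tool_pos'];print('tcp rel',rel(TRAY,np.r_[t[:2],0]))
E
```

```text
t 10.4 tcp [0.6097 0.1285 0.0357] yaw 0.0495 twist units 0.01 F [-6.3 -0.8 -0.9]
  shift now-tool [ 0.576 -1.27   0.008]  if aligned [ 0.575 -1.271  0.007] tilt [-0.002 -0.    -1.   ]
tcp rel [-0.02244814 -0.03727841 -0.049     ]
```

apply_moves(
  targets=[
    {"translation":[0,0.03,0],"twist":0,"hand":0},
    {"translation":[0,0.03,0],"twist":0,"hand":0},
    {"translation":[0,0.02,0],"twist":0,"hand":0},
    {"translation":[0,0,0],"twist":0,"hand":0},
  ],
)

```text
time: 10.8
tool_pos: [0.6094, 0.1359, 0.0357]
tool_rot: [-0.001, -0.025, 1.0, -0.0]
contact_force: [-5.3, -2.2, 0.3]
gripper_width: -0.002
grasp_force: 2.9
```

apply_moves(
  targets=[
    {"translation":[0,0.01,0],"twist":0,"hand":0},
    {"translation":[0,0.01,0],"twist":0,"hand":0},
    {"translation":[0,0,0],"twist":0,"hand":0},
  ],
)

```text
time: 11.1
tool_pos: [0.6093, 0.1377, 0.0357]
tool_rot: [-0.001, -0.025, 1.0, -0.0]
contact_force: [-5.9, -3.9, 0.1]
gripper_width: 0.001
grasp_force: 3.0
```

apply_moves(
  targets=[
    {"translation":[0,0.01,0],"twist":0,"hand":0},
    {"translation":[0,0.01,0],"twist":0,"hand":0},
    {"translation":[0,0,0],"twist":0,"hand":0},
  ],
)

```text
time: 11.4
tool_pos: [0.6092, 0.1397, 0.0358]
tool_rot: [-0.001, -0.025, 1.0, -0.0]
contact_force: [-5.2, -3.2, 1.4]
gripper_width: 0.002
grasp_force: 3.0
```

apply_moves(
  targets=[
    {"translation":[0,0.01,0],"twist":0,"hand":0},
    {"translation":[0,0.01,0],"twist":0,"hand":0},
    {"translation":[0,0,0],"twist":0,"hand":0},
  ],
)

```text
time: 11.7
tool_pos: [0.6092, 0.1405, 0.0358]
tool_rot: [-0.001, -0.025, 1.0, -0.002]
contact_force: [-5.3, -8.5, 0.2]
gripper_width: 0.002
grasp_force: 5.8
```

apply_moves(
  targets=[
    {"translation":[0,0.01,0],"twist":0,"hand":0},
    {"translation":[0,0.01,0],"twist":0,"hand":0},
    {"translation":[0,0,0],"twist":0,"hand":0},
  ],
)

```text
time: 12.0
tool_pos: [0.6092, 0.1406, 0.0358]
tool_rot: [-0.001, -0.025, 1.0, -0.003]
contact_force: [-6.2, -13.5, 0.7]
gripper_width: -0.001
grasp_force: 9.2
```

Contact with the left rim is clear: the tool has stopped and the force is rising. I'll back off and clear upwards.

apply_moves(
  targets=[
    {"translation":[0.01,-0.03,0],"twist":0,"hand":0},
    {"translation":[0.05,-0.05,0],"twist":0,"hand":0},
    {"translation":[0.06,-0.04,0],"twist":0,"hand":0},
    {"translation":[0,0,-0.2],"twist":0,"hand":0},
    {"translation":[0,0,-0.4],"twist":0,"hand":0},
    {"translation":[0.2,-0.1,-0.4],"twist":0,"hand":0},
    {"translation":[0.3,-0.2,-0.3],"twist":0,"hand":0},
    {"translation":[0.4,-0.2,0],"twist":0,"hand":0},
  ],
)

```text
time: 12.8
tool_pos: [0.5146, 0.0771, 0.1734]
tool_rot: [0.007, -0.025, 1.0, -0.0]
contact_force: [-0.6, -0.6, 1.1]
gripper_width: 0.001
grasp_force: 0.0
```

apply_moves(
  targets=[
    {"translation":[0.4,-0.2,0],"twist":0,"hand":0},
    {"translation":[0.4,-0.2,0],"twist":0,"hand":0},
    {"translation":[0,0,0],"twist":0,"hand":0},
    {"translation":[0,0,0],"twist":0,"hand":0},
  ],
)

```text
time: 13.2
tool_pos: [0.4329, 0.0333, 0.1669]
tool_rot: [0.002, -0.024, 1.0, 0.0]
contact_force: [-1.0, -1.0, 0.7]
gripper_width: -0.001
grasp_force: 0.0
```

```bash
python3 - <<'E'
from h import *
o=[]
p=[*tw(TRAY,[-.001,-.001]),.049]
for c in('top','side'):
    try: look(c,TRAY,p)
    except Exception as e: print(c,e);grab_frame(c)
    f=grab_frame(c)[:,:,::-1]
    o.append(cv2.resize(f[150:255,260:410] if c=='top' else f[135:240,240:390],(400,280),interpolation=2))
cv2.imwrite('pics/e.png',np.hstack(o))
E
```

```text
top [0.6286 0.1681 0.084 ] iou -0.806 rel corner [-0.0017  0.0013  0.035 ]
side [0.6284 0.1676 0.0723] iou -0.632 rel corner [-0.0019  0.0008  0.0233]
```

View pics/e.png

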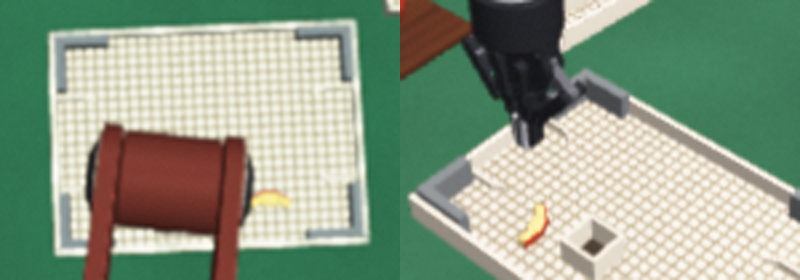

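The top view shows the spacer seated in the far-left corner, with its heel at about (57,38). The fit puts it within 2 mm of both rims and about 0.03 rad of square. The slices look undisturbed and the arm is clear.

```bash
python3 -c "
from plant import *
print(job_done())"
```

```text
the job is handed in; nothing more can be done
None
```

The spacer was pushed flush to the far rim and dragged left into the far-left pocket, the arm moved clear, and the job was handed in at about 13.5 s; the last camera fit put it within 2 mm of both rims and about 0.03 rad of square, but the hand-in returned no verdict.

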